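# Transfer a row of sample tubes into the autosampler rack in the same order

### The arm

A 6-joint arm with a two-finger parallel gripper is mounted at the origin on a cart in front of the work surface, level with it; the furniture and walls round the work are solid. World frame = base frame: x ahead of the robot, y to its left, z up, the work surface at z = 0. Lengths are in m, angles in rad, forces in N, time in s.
With the tool pointing down it reaches from about 0.35 to 0.8 m from the base axis. Payload 7.3 kg.
Tool frame: the origin (TCP) lies midway between the tips of the shut fingers; the grasp point (between the pads) lies robot.pinch_z behind it (robot.pinch_z is the distance from the TCP to the grasp point, in m); z points along the fingers, y is the line along which they close (so a half turn about z gives the same grasp; the last joint's range is limited). The gripper opens to 85 mm and grips with 20 to 120 N. Pads are 22 mm wide; open, the fingers measure 114 mm over their backs; the gripper's body (76 mm by 85 mm) begins 54 mm behind the grasp point. The pads swing forward as they close: fully open they stand 13 mm farther back than shut.
Start: joints at [1.038, 0.342, 1.524, -0, 1.275, -0.146], TCP at [0.198, 0.486, 0.231] pointing down, gripper open.
Joint ranges: [-2.53, 2.53], [-0.77, 2.02], [0.04, 2.7], [-1, 4.14], [0.28, 2.66], [-3.11, 3.11]. Speed limits (rad/s): [2.57, 2.57, 3.14, 3.14, 3.14, 3.14].

### API

Orientations are given as a unit quaternion [x, y, z, w].
In Python, from cell import robot gives the robot as it stands. The module is installed in compiled form; this text tells all that it offers.
- The arm moves only by the shell command python3 -m handwheel 'ROWS'. ROWS is JSON, a list that holds one entry, the list of rows, each a list of 7 numbers: the turn, a rotation vector about the tool's x, y, z in degrees, then the shift along the tool's x, y, z in cm, then the closure, from 0 (fully open) to 1 (shut). In form: [[[ax, ay, az, x, y, z, gripper], ...]]. A call has 1 to 8 rows; each row is the pose to reach, as a shift and turn from the pose commanded when the call began, along the tool's axes at that moment; what a row does not reach only later rows make up. A row lasts 1/12 s, in which the tool goes at most 41.7 mm and 7.16 degrees, less where a joint would pass 70% of its speed; a pose out of reach is approached as far as the arm can. A call with a gripper value outside its range is refused whole. The fingers move at their own pace and stop on an object; the grip force is fixed at half the most. Time passes only in rows, so rows that repeat a pose let the fingers close. It gives the time, the measured TCP pose, the force, the opening and the grip force at its end, in the units of the state.
- robot.state(): the state, without advancing time (a new reading comes with each control period).
- robot.grab_frame(name): name is "side" or "top" or "wrist"; returns (picture, depth): 400x640x3 uint8, red, green, blue; 400x640 float32, m along the optical axis (not along the pixel's ray), 0 where there is no reading.
- robot.camera_params(name): a dict with "fx", "fy", "cx", "cy" (pixels), "rvec" (rotation vector, rad) and "tvec" (3), from world to camera coordinates, as OpenCV has them. Camera axes: x right, y down, z forward; pixel columns grow to the right and rows downward; lengths in m; the calibration is good to about 2 mm. The wrist camera is an equidistant fisheye: a pixel r from the principal point sees the ray r / f radians off the axis. A picture is of the moment at which its call begins: read the wrist's pose just before it. camera_params takes no time and is no camera call; for the wrist camera it gives the pose at the moment of the call.
- robot.finish_job(): hands the job in; it is judged then, once.
Trained networks look in the newest picture that a camera, given by its name, has taken for a name from the list of things; names that differ only in an ending like _2 or _b are one class to them, and where a whole thing is asked for, a point or a joint stands for the part that bears it (a point fixed in the world has none). Each returns a list of dicts, best first, with "score" (0 to 1); they miss things now and then, are a little off and sometimes report something else, mostly with a low value. They report only what shows in the picture. A call takes as long as a camera call. They do not tell look-alikes from the thing itself.
- robot.search_frame(camera, label): "box" ([left, top, right, bottom] in pixels, round what is visible of it).
- robot.spot_point(camera, label): "point" ([row, column] in pixels: a listed point, or the origin of a listed thing).
The state is a dict: "time": time; "joint_pos": joint angles; "dq": joint speeds; "effort": joint torques, N m; "tcp_pos": TCP position; "tool_rot": TCP orientation; "contact_force": force on the tool from outside, world axes, zero at the start; "ft_torque": the same for the moment, N m; "gripper_width": opening from 0.0 (shut) to 1.0 (fully open); "gripper_force": force on a finger pad.
Only numpy, scipy, OpenCV 4.12 (cv2) and the standard library are available. Lean on these libraries where they do the work, as an engineer would, in place of code of your own. Each camera call takes 0.05 s, during which the arm holds its last target. There are 200 camera calls.

### The job

Move the four sample tubes from the black transport rack into the empty grey aluminium autosampler rack in the same order, counting both racks from their green end: the sampler knows a sample only by its well, so the tube nearest the green end of the black rack goes nearest the green end of the aluminium rack, and so on. Carry one tube at a time straight from rack to rack, upright, and seat it fully in its well, right first time. Leave the amber bottle and the timer between the racks where they are.

Things in the scene. Friction and masses are not known exactly. Their poses are not given: they have to be found in the camera images.
- transport_rack: Black plastic transport rack; origin on the bench under its middle, z up, fixed. Four wells in a row, y = 0: 1, 2, 3, 4 at x = 69, 23, -23, -69 mm, well 1 next to the green end plate with tab (x = 110 mm, 83 high; far end black, x = -104, 72 high). 64 wide. Deck 64 high with 33 mm holes; lower deck 16 high, 24 mm holes. Seated tube: tip 6, middle 63.5, top 121 above the bench. Holds the four tubes at the start, in any order.
- sampler_rack: Mid-grey anodised aluminium autosampler rack; origin on the bench under its middle, z up, fixed. Four wells in a row, y = 0: 1, 2, 3, 4 at x = 69, 23, -23, -69 mm, well 1 next to the green end plate with tab (x = 110 mm, 83 high; far end black, x = -104, 72 high). 64 wide. Deck 64 high with 33 mm holes; lower deck 16 high, 24 mm holes. Seated tube: tip 6, middle 63.5, top 121 above the bench. Empty at the start.
- tube_red_mid (a point): middle (on the axis, half-way up) of the sample tube with the red cap: 115 mm tall, clear round body 30 mm across, below it a cone 16 mm high that narrows to a 10 mm tip; the ribbed red cap is 35 mm across and 15 mm high (its middle 50 mm above this point). z points up along the axis; about 45 g, made in one rigid piece with its cap
- tube_yellow_mid (a point): middle (on the axis, half-way up) of the sample tube with the yellow cap: 115 mm tall, clear round body 30 mm across, below it a cone 16 mm high that narrows to a 10 mm tip; the ribbed yellow cap is 35 mm across and 15 mm high (its middle 50 mm above this point). z points up along the axis; about 45 g, made in one rigid piece with its cap
- tube_blue_mid (a point): middle (on the axis, half-way up) of the sample tube with the blue cap: 115 mm tall, clear round body 30 mm across, below it a cone 16 mm high that narrows to a 10 mm tip; the ribbed blue cap is 35 mm across and 15 mm high (its middle 50 mm above this point). z points up along the axis; about 45 g, made in one rigid piece with its cap
- tube_white_mid (a point): middle (on the axis, half-way up) of the sample tube with the white cap: 115 mm tall, clear round body 30 mm across, below it a cone 16 mm high that narrows to a 10 mm tip; the ribbed white cap is 35 mm across and 15 mm high (its middle 50 mm above this point). z points up along the axis; about 45 g, made in one rigid piece with its cap
- amber_bottle_mid (a point): middle (half-way up) of the brown reagent bottle with a blue cap that stands loose between the racks, 60 mm across and 125 mm tall; a bystander
- lab_timer_mid (a point): middle of the white lab timer lying loose between the racks, 68 x 62 x 17 mm; a bystander
Not all that is in view belongs to the job. Leave any brown or turquoise look-alike of the part that bears tube_blue_mid alone. Leave any pink look-alike of the part that bears tube_yellow_mid alone.

How it is judged:
By the outcome, as a careful person would: the job done as asked, in the order asked, and still so for the second after the job is handed in, with the robot touching nothing.
It also fails if it takes over 112 s, if anything falls off the work surface, if the arm or the gripper's body presses on something with over 40 N, if the wrist force passes 120 N, or if a joint passes its speed limit or range.

## Working session

There is one attempt and no reset: what is moved stays moved. The work goes in short steps, Python scripts to look and compute and a shell command to move; the robot and the scene stay as the last step left them, time stands still between calls to the robot, and variables do not carry over. Pictures are saved under pics/ and viewed, at most 14 in all, crops included, and the job is handed in when it is done.

```bash
mkdir -p pics; cat > h.py <<'E'
import numpy as np, cv2
from cell import robot
def grab(n,f=None):
    p,d=robot.grab_frame(n)
    if f: cv2.imwrite('pics/'+f,p[:,:,::-1])
    return p,d
def ray(n,row,col,c=None):
    c=c or robot.camera_params(n); R=cv2.Rodrigues(np.array(c['rvec'],float))[0]; t=np.array(c['tvec'],float).ravel()
    x=(col-c['cx'])/c['fx']; y=(row-c['cy'])/c['fy']
    if n=='wrist':
        r=np.hypot(x,y)+1e-12; v=np.array([x/r*np.sin(r),y/r*np.sin(r),np.cos(r)])
    else: v=np.array([x,y,1.])
    v/=np.linalg.norm(v)
    return -R.T@t, R.T@v
def tri(rs):
    A=sum(np.eye(3)-np.outer(d,d) for o,d in rs); b=sum((np.eye(3)-np.outer(d,d))@o for o,d in rs)
    return np.linalg.solve(A,b)
def onz(r,z): o,d=r; return o+d*(z-o[2])/d[2]
E
python3 - <<'E'
from h import *
np.set_printoptions(precision=3,suppress=True)
print(robot.state(), robot.pinch_z)
L=['transport_rack','sampler_rack','tube_red_mid','tube_yellow_mid','tube_blue_mid','tube_white_mid','amber_bottle_mid','lab_timer_mid']
for n in ['side','top','wrist']:
    grab(n,n+'0.png'); c=robot.camera_params(n); print(n,{k:np.round(v,3) for k,v in c.items()})
    for l in L:
        print(n,l,[(np.round(q['point']).tolist(),round(q['score'],2)) for q in robot.spot_point(n,l)][:4])
E
```

```text
{'time': 0.0, 'joint_pos': array([ 1.038,  0.343,  1.525, -0.   ,  1.275, -0.146]), 'dq': array([-0.   , -0.   , -0.001,  0.002,  0.003,  0.   ]), 'effort': array([ -0.001, -43.367, -24.601,  -0.   ,   0.008,  -0.   ]), 'tcp_pos': array([0.198, 0.486, 0.231]), 'tool_rot': array([ 0.192,  0.981, -0.001, -0.   ]), 'contact_force': array([ 0.013, -0.842,  0.769]), 'ft_torque': array([-0.019, -0.007, -0.002]), 'gripper_force': 0.0, 'gripper_width': 0.999414858734902} 0.0187
side {'fx': np.float64(481.418), 'fy': np.float64(481.418), 'cx': np.float64(314.728), 'cy': np.float64(195.275), 'rvec': array([ 2.166, -0.581,  0.289]), 'tvec': array([-0.434,  0.18 ,  1.187])}
side transport_rack []
side sampler_rack [([173.0, 283.0], 0.97)]
side tube_red_mid [([228.0, 374.0], 0.59)]
side tube_yellow_mid [([209.0, 348.0], 0.85), ([237.0, 361.0], 0.62)]
side tube_blue_mid [([220.0, 328.0], 0.98), ([274.0, 395.0], 0.9)]
side tube_white_mid [([256.0, 338.0], 0.9)]
side amber_bottle_mid []
side lab_timer_mid [([215.0, 282.0], 0.59)]
top {'fx': np.float64(423.481), 'fy': np.float64(423.481), 'cx': np.fl
[... 384 characters left out ...]
[([215.0, 398.0], 0.62), ([198.0, 437.0], 0.58), ([208.0, 352.0], 0.5)]
top tube_white_mid [([231.0, 403.0], 0.75)]
top amber_bottle_mid [([164.0, 301.0], 0.69), ([214.0, 399.0], 0.67)]
top lab_timer_mid [([236.0, 299.0], 0.56)]
wrist {'fx': np.float64(309.707), 'fy': np.float64(309.707), 'cx': np.float64(319.334), 'cy': np.float64(195.558), 'rvec': array([-2.377, -1.598, -0.258]), 'tvec': array([-0.525, -0.042,  0.381])}
wrist transport_rack [([378.0, 96.0], 0.84)]
wrist sampler_rack []
wrist tube_red_mid []
wrist tube_yellow_mid []
wrist tube_blue_mid [([399.0, 66.0], 0.59), ([392.0, 77.0], 0.44)]
wrist tube_white_mid [([377.0, 61.0], 0.97)]
wrist amber_bottle_mid []
wrist lab_timer_mid []
```

```bash
python3 -c "
import cv2
a=cv2.imread('pics/top0.png');cv2.imwrite('pics/top0c.png',cv2.resize(a[110:300,160:480],(800,475),interpolation=cv2.INTER_CUBIC))
a=cv2.imread('pics/side0.png');cv2.imwrite('pics/side0c.png',cv2.resize(a[120:320,200:440],(720,600),interpolation=cv2.INTER_CUBIC))"
```

```text
(no output)
```

View pics/top0c.png

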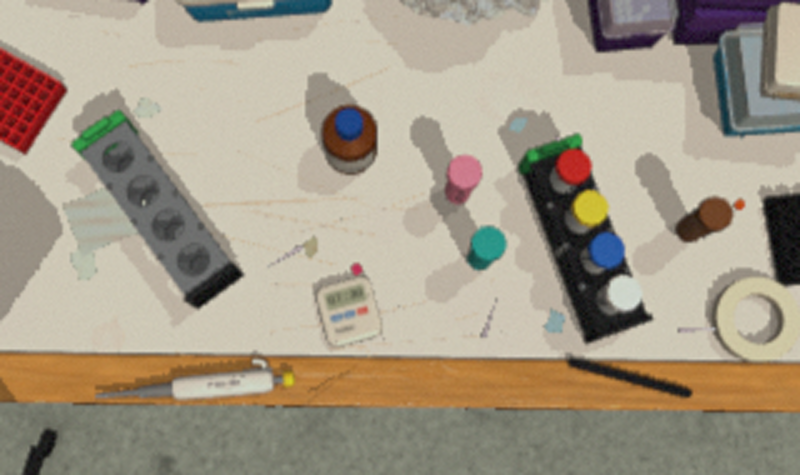

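View pics/side0c.png

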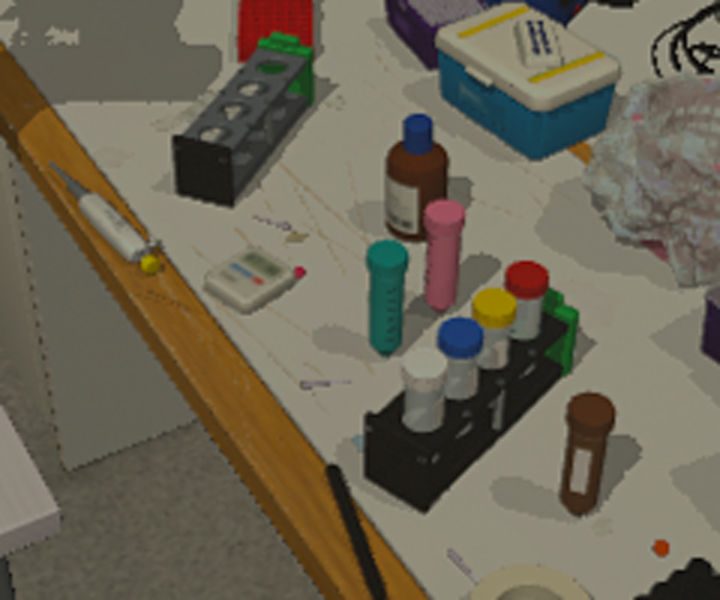

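The four tubes in the black rack, from the green end, are red, yellow, blue and white (top picture, px (389,176), (396,193), (402,210), (410,227)). The pink (345,182), turquoise (354,208) and brown (445,196) free-standing tubes are look-alikes, so I'll leave them alone. The grey rack's green end is at about (202,162), with its wells running down and to the right.

```bash
python3 - <<'E'
from h import *
np.set_printoptions(precision=4,suppress=True)
T=lambda x,y: ray('top',110+y/2.5,160+x/2.5)
S=lambda x,y: ray('side',120+y/3,200+x/3)
def show(n,tt,ss):
    P=[]
    for a,b in zip(tt,ss):
        p=tri([T(*a),S(*b)]); P.append(p); print(n,p)
    return np.array(P)
C=show('cap',[(574,163),(590,206),(606,247),(626,290)],[(527,270),(494,298),(460,328),(426,361)])
W=show('well',[(118,155),(144,190),(168,225),(194,260)],[(271,68),(250,89),(230,110),(213,133)])
show('bottle cap',[(349,122)],[(418,123)]);show('pink',[(465,170)],[(445,208)]);show('turq',[(489,242)],[(387,248)]);show('brown',[(715,213)],[(591,402)])
print('onz cap',[onz(T(*a),.121)[:2] for a in [(574,165),(590,208),(606,249),(626,292)]])
print('onz well',[onz(T(*a),.064)[:2] for a in [(118,155),(144,190),(168,225),(194,260)]])
# depth-based cap tops
p,d=grab('top'); c=robot.camera_params('top')
R=cv2.Rodrigues(np.array(c['rvec'],float))[0];t=np.array(c['tvec']).ravel()
v,u=np.mgrid[:400,:640]; X=np.stack([(u-c['cx'])/c['fx']*d,(v-c['cy'])/c['fy']*d,d],-1)
Wd=(X-t)@R
for (x,y) in [(574,165),(590,208),(606,249),(626,292)]:
    r,q=int(110+y/2.5),int(160+x/2.5); s=Wd[r-9:r+10,q-9:q+10].reshape(-1,3); s=s[(s[:,2]>.113)&(s[:,2]<.13)]; dd=np.linalg.norm(s[:,:2]-onz(T(x,y),.121)[:2],axis=1); s=s[dd<.022]
    print('depth cap',len(s),np.median(s,0),(s.min(0)+s.max(0))/2)
m=(Wd[...,2]>.057)&(Wd[...,2]<.072)&(u>180)&(u<260)&(v>145)&(v<240)
s=Wd[m].astype(np.float32); print('deck',len(s),np.median(s[:,2]),cv2.minAreaRect(s[:,:2].copy()))
E
```

```text
cap [ 0.5449 -0.2205  0.1192]
cap [ 0.5009 -0.2361  0.1193]
cap [ 0.4589 -0.2514  0.118 ]
cap [ 0.4155 -0.2702  0.1184]
well [0.5595 0.2566 0.0554]
well [0.5202 0.2269 0.0576]
well [0.4829 0.1993 0.059 ]
well [0.4476 0.1698 0.0594]
bottle cap [0.5844 0.0087 0.1182]
pink [ 0.5373 -0.1101  0.1135]
turq [ 0.4632 -0.1342  0.1151]
brown [ 0.4974 -0.3649  0.1149]
onz cap [array([ 0.5412, -0.2195]), array([ 0.497, -0.235]), array([ 0.4555, -0.2502]), array([ 0.4125, -0.2692])]
onz well [array([0.5573, 0.2545]), array([0.5199, 0.2251]), array([0.4829, 0.198 ]), array([0.4463, 0.1692])]
depth cap 152 [ 0.5418 -0.2185  0.1192] [ 0.5427 -0.2189  0.1187]
depth cap 160 [ 0.4985 -0.2347  0.1191] [ 0.4996 -0.2345  0.1186]
depth cap 157 [ 0.4552 -0.2501  0.119 ] [ 0.4563 -0.2513  0.1185]
depth cap 163 [ 0.4126 -0.2661  0.1192] [ 0.4135 -0.2665  0.1187]
deck 1282 0.06312809 ((0.5053271055221558, 0.2162410169839859), (0.21557050943374634, 0.06369203329086304), 37.82205581665039)
```

```bash
cat >> h.py <<'E'
from scipy.spatial.transform import Rotation as Ro
def go(x,y,z,yaw,frm=None,quiet=False):
    "rows (deg, cm) from measured pose (or frm=(pos,Rot)) to tool-down pose whose tool y has world angle yaw (deg)"
    s=robot.state(); p,R=frm or (s['tcp_pos'],Ro.from_quat(s['tool_rot']))
    a=np.radians(yaw); Y=np.array([np.cos(a),np.sin(a),0]); Z=np.array([0,0,-1.]); G=Ro.from_matrix(np.c_[np.cross(Y,Z),Y,Z])
    print(np.round((R.inv()*G).as_rotvec(degrees=True),2), np.round(R.inv().apply(np.array([x,y,z])-p)*100,2), 'cm')
    return np.array([x,y,z]),G
E
python3 - <<'E'
from h import *
a=go(.503,.213,.25,-52.2)
go(.478,-.243,.25,-69.8,a)
E
```

```text
[ 1.0000e-02 -0.0000e+00  1.2004e+02] [-38.55 -13.8   -1.87] cm
[ 0.   0.  17.6] [-29.92  34.5    0.  ] cm
```

```bash
python3 -m handwheel '[[[0,0,7,-2.4,-0.9,-0.1,0],[0,0,14,-4.8,-1.7,-0.2,0],[0,0,21,-7.2,-2.6,-0.4,0],[0,0,28,-9.6,-3.4,-0.5,0],[0,0,35,-12,-4.3,-0.6,0],[0,0,42,-14.4,-5.2,-0.7,0],[0,0,49,-16.8,-6,-0.8,0],[0,0,56,-19.2,-6.9,-0.9,0]]]'
python3 -c "
from h import *
go(.503,.213,.25,-52.2)"
```

```text
time: 2.07
tcp_pos: [0.3507, 0.349, 0.2405]
tool_rot: [0.633, 0.774, 0.0, 0.0]
contact_force: [-0.3, 0.8, 0.1]
gripper_width: 1.003
gripper_force: 0.0
[ 1.000e-02 -2.000e-02  6.369e+01] [-16.37  12.22  -0.95] cm
```

```bash
python3 -m handwheel '[[[0,0,7,-1.8,1.4,-0.1,0],[0,0,14,-3.6,2.7,-0.2,0],[0,0,21,-5.4,4,-0.3,0],[0,0,28,-7.2,5.4,-0.4,0],[0,0,35,-9,6.7,-0.5,0],[0,0,42,-11,8.2,-0.6,0],[0,0,49,-13,9.7,-0.8,0],[0,0,56,-14.6,11,-0.9,0]]]' >/dev/null
python3 -m handwheel '[[[0,0,7,-1.3,1.7,0,0],[0,0,7.7,-1.3,1.7,0,0],[0,0,7.7,-1.3,1.7,0,0]]]'
python3 - <<'E'
from h import *
s=robot.state(); print(s['joint_pos'].round(2)); go(.503,.213,.25,-52.2); c=robot.camera_params('wrist'); grab('wrist','w1.png'); print(ray('wrist',195,320,c)); print(robot.spot_point('wrist','sampler_rack'))
E
```

```text
time: 2.98
tcp_pos: [0.4907, 0.2077, 0.2492]
tool_rot: [0.945, 0.326, -0.0, -0.0]
contact_force: [0.2, 0.1, 0.1]
gripper_width: 1.001
gripper_force: 0.0
[0.26 0.34 1.47 0.   1.33 1.16]
[-0.02  0.01  0.28] [ 1.29  0.34 -0.08] cm
(array([0.55508144, 0.25694212, 0.39267723]), array([-0.24501145, -0.1945625 , -0.94979725]))
[{'point': [153.1, 323.0], 'score': 0.95}]
```

View pics/w1.png

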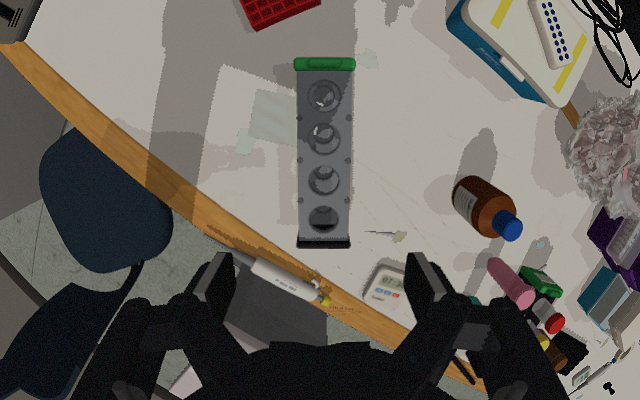

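The grey rack is squarely in view: green plate at row 63, wells at about (row, col) (95,323), (138,323), (180,323), (218,323), black end at row 244. Next, use depth to measure the holes.

```bash
cat >> h.py <<'E'
def cloud(n):
    s=robot.state(); c=robot.camera_params(n); p,d=grab(n)
    R=cv2.Rodrigues(np.array(c['rvec'],float))[0]; t=np.array(c['tvec'],float).ravel()
    v,u=np.mgrid[:400,:640].astype(float); x=(u-c['cx'])/c['fx']; y=(v-c['cy'])/c['fy']
    k=np.ones_like(x)
    if n=='wrist':
        r=np.hypot(x,y)+1e-9; k=np.tan(np.minimum(r,1.4))/r
    X=np.stack([x*k*d,y*k*d,d],-1); W=(X-t)@R; W[d<=0]=np.nan
    return p,W
E
python3 - <<'E'
from h import *
np.set_printoptions(precision=4,suppress=True)
p,W=cloud('wrist')
print('heights at deck', np.nanmedian(W[110:122,310:340,2]), 'bench', np.nanmedian(W[150:200,370:420,2]))
z=W[...,2]; reg=np.zeros(z.shape,bool); reg[55:250,285:365]=True
m=reg&(z>.055)&(z<.073)
s=W[m][:,:2].astype(np.float32); r=cv2.minAreaRect(s); print(len(s),r)
for w,(a,b) in enumerate([(95,323),(138,323),(180,323),(218,323)]):
    ys,xs=np.nonzero(reg[a-18:a+19,b-18:b+19]&~(m[a-18:a+19,b-18:b+19]))
    lab=cv2.connectedComponentsWithStats((~m[a-17:a+18,b-17:b+18]).astype(np.uint8))
    L=lab[1][17,17]; cc=lab[3][L]; st=lab[2][L]
    o=onz(ray('wrist',a-17+cc[1],b-17+cc[0]),.064); print(w+1,'hole px',a-17+cc[1],b-17+cc[0],st,o)
    o=onz(ray('wrist',a,b),.064); print('   eye',o)
E
```

```text
heights at deck 0.06479913153488118 bench 0.0009166363833858253
7213 ((0.5069345235824585, 0.21353532373905182), (0.21249471604824066, 0.06309179961681366), 37.857112884521484)
1 hole px 96.19973009446693 325.2051282051282 [  4   3  31  31 741] [0.5584 0.254  0.064 ]
   eye [0.558  0.2566 0.064 ]
2 hole px 138.4906474820144 324.76258992805754 [  4   3  30  30 695] [0.5227 0.2263 0.064 ]
   eye [0.522  0.2281 0.064 ]
3 hole px 179.44316309719935 324.3673805601318 [  4   4  29  27 607] [0.487  0.1984 0.064 ]
   eye [0.4855 0.1991 0.064 ]
4 hole px 217.7015503875969 323.93023255813955 [  4   5  28  24 516] [0.4511 0.1704 0.064 ]
   eye [0.4502 0.171  0.064 ]
```

```bash
python3 -c "
from h import *
print(robot.state()['tcp_pos']);go(.455,-.247,.25,-69.8)"
```

```text
[0.49019243 0.20914009 0.24936694]
[-2.000e-02 -1.000e-02  1.808e+01] [-31.02  33.62  -0.08] cm
```

```bash
python3 -m handwheel '[[[0,0,2,-2.2,2.4,0,0],[0,0,4,-4.6,5,0,0],[0,0,6,-7,7.6,0,0],[0,0,8,-9.4,10.2,0,0],[0,0,10,-11.8,12.8,0,0],[0,0,12,-14.2,15.4,0,0],[0,0,14,-16.4,17.8,0,0],[0,0,16,-18.4,20,0,0]]]' >/dev/null
python3 -c "
from h import *
go(.455,-.247,.25,-69.8)"
```

```text
[ 0.02 -0.03  1.98] [-8.23 16.47 -0.04] cm
```

```bash
python3 -m handwheel '[[[0,0,0.5,-1.6,3.2,0,0],[0,0,1,-3.2,6.4,0,0],[0,0,1.5,-4.8,9.6,0,0],[0,0,2,-6.4,12.8,0,0],[0,0,2,-7.6,15.2,0,0],[0,0,2,-8.2,16.5,0,0],[0,0,2,-8.2,16.5,0,0],[0,0,2,-8.2,16.5,0,0]]]'
python3 - <<'E'
from h import *
np.set_printoptions(precision=4,suppress=True)
go(.455,-.247,.25,-69.8)
p,W=cloud('wrist'); cv2.imwrite('pics/w2.png',p[:,:,::-1])
z=W[...,2]; reg=np.hypot(W[...,0]-.478,W[...,1]+.243)<.12
m=(reg&(z>.113)&(z<.128)).astype(np.uint8)
n,l,st,cc=cv2.connectedComponentsWithStats(m)
for i in range(1,n):
    if st[i][4]<80: continue
    s=W[l==i]; c,r=cv2.minEnclosingCircle(s[:,:2].astype(np.float32)); print(cc[i],st[i][4],'z',np.median(s[:,2]),'mean',s.mean(0),'circ',c,r, 'colour',np.median(p[l==i],0))
E
```

```text
time: 4.47
tcp_pos: [0.4557, -0.2456, 0.2491]
tool_rot: [0.985, 0.175, 0.0, -0.001]
contact_force: [0.6, 1.0, -0.5]
gripper_width: 1.002
gripper_force: 0.0
[-0.06 -0.01 -0.04] [-0.12  0.11 -0.09] cm
[328.4996  85.4972] 1269 z 0.12183223549006669 mean [ 0.5441 -0.2223  0.1217] circ (0.5441735982894897, -0.22241733968257904) 0.018273020163178444 colour [166.  39.  35.]
[328.288  137.0275] 1236 z 0.12179813955440748 mean [ 0.5016 -0.2379  0.1217] circ (0.5013276934623718, -0.2382175773382187) 0.018555186688899994 colour [179. 169.  59.]
[213.4978 138.3931] 898 z 0.11573650622620324 mean [ 0.4649 -0.1378  0.1157] circ (0.46411824226379395, -0.1359730064868927) 0.01840297132730484 colour [ 40. 135. 127.]
[328.1341 185.9448] 1178 z 0.12167677371167293 mean [ 0.4594 -0.2536  0.1213] circ (0.4585767090320587, -0.254234254360199) 0.018687589094042778 colour [ 42.  87. 152.]
[439.065 184.874] 246 z 0.1157554368434142 mean [ 0.497  -0.3562  0.1156] circ (0.49682968854904175, -0.3594026267528534) 0.01563437283039093 colour [101.  60.  34.]
[327.5111 230.9153] 1039 z 0.12169751598213273 mean [ 0.4169 -0.269   0.1212] circ (0.41519343852996826, -0.27003172039985657) 0.018594322726130486 colour [180. 185. 185.]
```

View pics/w2.png

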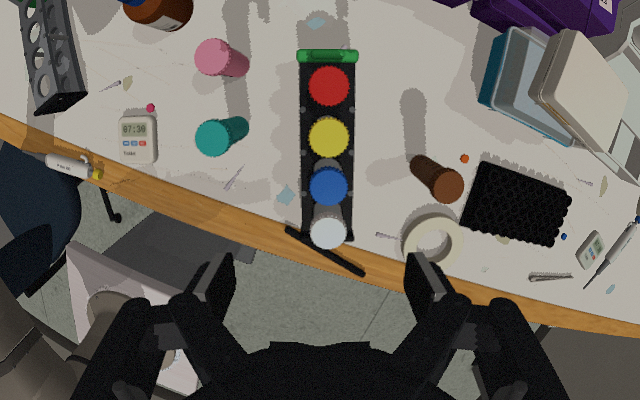

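Enlarged check already clear: the rack tubes are red (328,85), yellow (328,137), blue (328,186) and white (328,231), all with tops at 0.122. The turquoise, pink and brown tubes stand on the bench outside the rack, with tops at 0.116, so they are the look-alikes. Red first.

```bash
python3 -c "
from h import *
a=go(.5435,-.221,.25,-69.6);go(.5435,-.221,.090,-69.6,a)"
```

```text
[-0.06 -0.01 -0.19] [ 9.06  0.78 -0.08] cm
[0. 0. 0.] [ 0.  0. 16.] cm
```

```bash
python3 -m handwheel '[[[0,0,0,2.5,0.2,0,0],[0,0,0,5.5,0.4,0,0],[0,0,0,8,0.7,0,0],[0,0,0,9.05,0.8,0,0],[0,0,0,9.05,0.8,0,0],[0,0,0,9.05,0.8,0,0]]]'
python3 -m handwheel '[[[0,0,0,0,0,3,0],[0,0,0,0,0,6.5,0],[0,0,0,0,0,10,0],[0,0,0,0,0,13,0],[0,0,0,0,0,15,0],[0,0,0,0,0,15.9,0],[0,0,0,0,0,15.9,0],[0,0,0,0,0,15.9,0]]]'
python3 -c "
from h import *
go(.5435,-.221,.090,-69.6); grab('wrist','w3.png')"
```

```text
time: 5.02
tcp_pos: [0.5436, -0.2206, 0.2491]
tool_rot: [0.984, 0.177, -0.0, -0.0]
contact_force: [-0.2, 1.1, -0.4]
gripper_width: 1.0
gripper_force: 0.0
time: 5.68
tcp_pos: [0.5434, -0.2227, 0.0913]
tool_rot: [0.985, 0.175, 0.0, 0.0]
contact_force: [0.4, 0.5, -0.2]
gripper_width: 1.002
gripper_force: 0.0
[ 0.04 -0.04 -0.25] [ 0.07 -0.16  0.13] cm
```

View pics/w3.png

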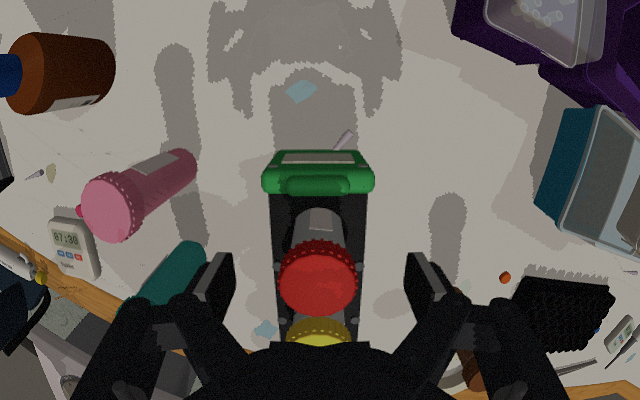

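The red cap at px (318,278) is centred between the fingers at columns 235 and 405. Closing now.

```bash
python3 -m handwheel '[[[0,0,0,0,0,0.1,0.2],[0,0,0,0,0,0.1,0.4],[0,0,0,0,0,0.1,0.6],[0,0,0,0,0,0.1,0.8],[0,0,0,0,0,0.1,0.8],[0,0,0,0,0,0.1,0.8],[0,0,0,0,0,0.1,0.8],[0,0,0,0,0,0.1,0.8]]]'
python3 -c "
from h import *
s=robot.state(); print(s['tcp_pos'],s['contact_force'],s['ft_torque']); grab('wrist','w4.png')"
```

```text
time: 6.4
tcp_pos: [0.5437, -0.2227, 0.0901]
tool_rot: [0.985, 0.175, 0.001, 0.0]
contact_force: [-0.1, 1.6, 5.9]
gripper_width: 0.391
gripper_force: 59.1
[ 0.54371232 -0.22266936  0.09006855] [-0.12398453  1.60825855  5.86861009] [ 0.194433    0.05033868 -0.0175512 ]
```

View pics/w4.png

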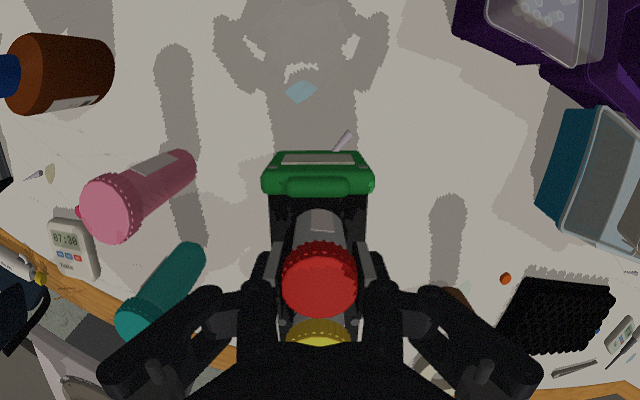

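```bash
python3 -m handwheel '[[[0,0,0,0,0,-0.8,0.8],[0,0,0,0,0,-2.5,0.8],[0,0,0,0,0,-5,0.8],[0,0,0,0,0,-8,0.8],[0,0,0,0,0,-11,0.8],[0,0,0,0,0,-14,0.8],[0,0,0,0,0,-16,0.8],[0,0,0,0,0,-16,0.8]]]'
python3 -c "
from h import *
s=robot.state(); a=go(.5578,.2551,.25,-52.1); print(s['contact_force']); grab('side','s1.png')"
```

```text
time: 7.12
tcp_pos: [0.5449, -0.2235, 0.2548]
tool_rot: [0.985, 0.175, 0.003, 0.003]
contact_force: [0.0, -0.3, -0.6]
gripper_width: 0.386
gripper_force: 59.9
[  0.45  -0.27 -17.76] [ 17.69 -44.5    0.27] cm
[ 0.04717993 -0.33367485 -0.60389559]
```

View pics/s1.png

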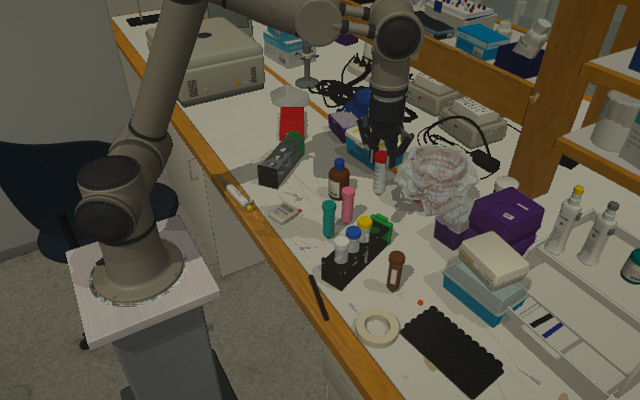

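The red tube hangs upright from the gripper, px (380,170), clear of everything.

```bash
python3 -m handwheel '[[[0,0,-0.5,0.6,-1.5,0,0.8],[0,0,-1.5,1.6,-4,0,0.8],[0,0,-2.5,2.8,-7,0,0.8],[0,0,-4,4,-10.2,0,0.8],[0,0,-5,5.3,-13.4,0,0.8],[0,0,-6.5,6.6,-16.6,0,0.8],[0,0,-8,7.8,-19.6,0,0.8],[0,0,-9,9,-22.5,0,0.8]]]'
python3 -c "
from h import *
go(.5578,.2551,.25,-52.1)"
```

```text
time: 7.83
tcp_pos: [0.5489, 0.0222, 0.2475]
tool_rot: [0.968, 0.253, -0.002, -0.001]
contact_force: [0.2, 0.4, -1.1]
gripper_width: 0.387
gripper_force: 59.9
[-0.15  0.15 -8.64] [ 12.16 -19.88  -0.24] cm
```

```bash
python3 -m handwheel '[[[0,0,-1.5,2,-3.3,0,0.8],[0,0,-3,3.8,-6.2,0,0.8],[0,0,-4.5,5.6,-9.2,0,0.8],[0,0,-6,7.4,-12,0,0.8],[0,0,-7,9,-14.7,0,0.8],[0,0,-8,10.4,-17,0,0.8],[0,0,-8.6,11.5,-18.8,0,0.8],[0,0,-8.6,12.1,-19.8,0,0.8]]]'
python3 -m handwheel '[[[0,0,0,0,0,0,0.8],[0,0,0,0,0,0,0.8],[0,0,0,0,0,0,0.8]]]'
python3 -c "
from h import *
go(.5578,.2551,.25,-52.1); grab('wrist','w5.png')"
```

```text
time: 8.5
tcp_pos: [0.558, 0.2544, 0.2472]
tool_rot: [0.946, 0.325, -0.002, -0.0]
contact_force: [-0.5, -0.2, -0.5]
gripper_width: 0.39
gripper_force: 59.9
time: 8.75
tcp_pos: [0.5594, 0.2503, 0.2487]
tool_rot: [0.946, 0.323, -0.001, 0.0]
contact_force: [0.4, 0.3, 0.2]
gripper_width: 0.393
gripper_force: 59.9
[-0.    0.08 -0.22] [ 0.17 -0.48 -0.13] cm
```

View pics/w5.png

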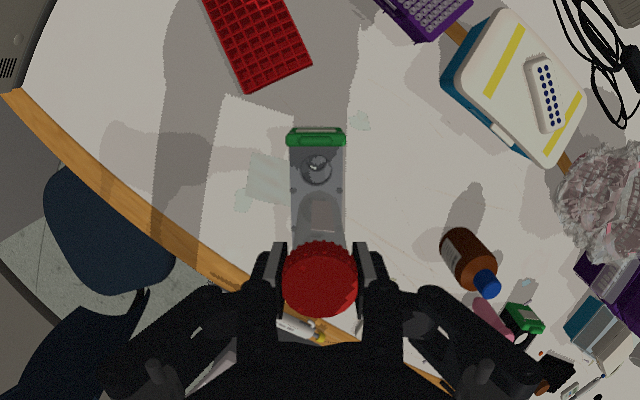

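The red cap is at px (320,279), well 1 is visible at (318,168), and the tool stands 5 mm short in y. Correct that first, then descend.

```bash
python3 -m handwheel '[[[0,0,-0.2,0.2,-0.5,0,0.8],[0,0,-0.2,0.2,-0.5,0,0.8],[0,0,-0.2,0.2,-0.5,0,0.8],[0,0,-0.2,0.2,-0.5,0,0.8]]]'
python3 - <<'E'
from h import *
go(.5578,.2551,.25,-52.1)
p,W=cloud('wrist'); z=W[...,2]; m=(z>.055)&(z<.073)
s=W[m&(np.hypot(W[...,0]-.52,W[...,1]-.227)<.12)][:,:2].astype(np.float32); print(cv2.minAreaRect(s))
a,b=172,318
lab=cv2.connectedComponentsWithStats((~m[a-22:a+23,b-22:b+23]).astype(np.uint8))
L=lab[1][22,22]; print(lab[2][L],lab[3][L],onz(ray('wrist',a-22+lab[3][L][1],b-22+lab[3][L][0]),.064))
E
```

```text
time: 9.13
tcp_pos: [0.5582, 0.2563, 0.2495]
tool_rot: [0.946, 0.325, 0.0, 0.0]
contact_force: [0.2, 0.5, -0.5]
gripper_width: 0.387
gripper_force: 59.9
[ 0.01 -0.01  0.01] [-0.11  0.07 -0.05] cm
((0.544940710067749, 0.24468976259231567), (0.1166347935795784, 0.062498245388269424), 36.47259521484375)
[ 10   9  30  26 623] [24.51364366 21.31300161] [0.55959267 0.25454177 0.064     ]
```

```bash
python3 -m handwheel '[[[0,0,0,-0.05,0.1,2,0.8],[0,0,0,-0.05,0.1,4.5,0.8],[0,0,0,-0.05,0.1,7,0.8],[0,0,0,-0.05,0.1,9,0.8],[0,0,0,-0.05,0.1,10.5,0.8],[0,0,0,-0.05,0.1,11.5,0.8],[0,0,0,-0.05,0.1,12,0.8],[0,0,0,-0.05,0.1,12,0.8]]]'
python3 -c "
from h import *
go(.5583,.2549,.090,-52.1); grab('wrist','w6.png')"
```

```text
time: 9.85
tcp_pos: [0.5581, 0.2554, 0.1285]
tool_rot: [0.946, 0.325, -0.001, -0.0]
contact_force: [-0.3, 0.8, -0.3]
gripper_width: 0.386
gripper_force: 59.9
[-0.03  0.07  0.03] [-0.01  0.05  3.85] cm
```

View pics/w6.png

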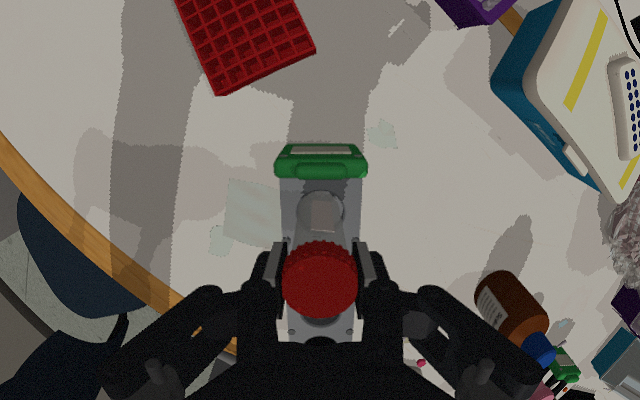

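The ring at (320,212) is the clear tube body entering well 1 next to the green plate (169–175 rows), as in the black rack. No contact force, so I'll seat it.

```bash
python3 -m handwheel '[[[0,0,0,0,0,1,0.8],[0,0,0,0,0,2,0.8],[0,0,0,0,0,2.8,0.8],[0,0,0,0,0,3.3,0.8],[0,0,0,0,0,3.6,0.8],[0,0,0,0,0,3.7,0.8],[0,0,0,0,0,3.75,0.8]]]'
python3 -c "
from h import *
go(.5583,.2549,.090,-52.1)"
```

```text
time: 10.48
tcp_pos: [0.5584, 0.2556, 0.0916]
tool_rot: [0.946, 0.325, 0.0, -0.0]
contact_force: [-0.4, -0.2, -1.2]
gripper_width: 0.391
gripper_force: 59.9
[-0.   -0.    0.04] [-0.06  0.05  0.16] cm
```

```bash
python3 -m handwheel '[[[0,0,0,0,0,0.1,0.8],[0,0,0,0,0,0.15,0.8],[0,0,0,0,0,0.15,0.8],[0,0,0,0,0,0.15,0.8]]]'
python3 -m handwheel '[[[0,0,0,0,0,0.1,0.8],[0,0,0,0,0,0.1,0.8],[0,0,0,0,0,0.1,0.8]]]'
```

```text
time: 10.82
tcp_pos: [0.5585, 0.2556, 0.0906]
tool_rot: [0.946, 0.325, 0.0, -0.0]
contact_force: [0.0, -1.0, -0.2]
gripper_width: 0.387
gripper_force: 59.9
time: 11.07
tcp_pos: [0.5588, 0.2557, 0.0901]
tool_rot: [0.946, 0.325, 0.001, -0.0]
contact_force: [-2.1, -1.2, 5.2]
gripper_width: 0.389
gripper_force: 60.4
```

Contact at 0.0901, the same height as at pick-up, so it is seated. Release, then lift.

```bash
python3 -m handwheel '[[[0,0,0,0,0,0,0.5],[0,0,0,0,0,0,0.2],[0,0,0,0,0,0,0],[0,0,0,0,0,0,0],[0,0,0,0,0,0,0],[0,0,0,0,0,0,0]]]'
python3 -m handwheel '[[[0,0,0,0,0,-1,0],[0,0,0,0,0,-3,0],[0,0,0,0,0,-6,0],[0,0,0,0,0,-9,0],[0,0,0,0,0,-12,0],[0,0,0,0,0,-14,0],[0,0,0,0,0,-14,0]]]'
python3 - <<'E'
from h import *
a=go(.501,-.2385,.23,-69.6)
p,W=cloud('wrist'); cv2.imwrite('pics/w7.png',p[:,:,::-1])
z=W[...,2]; m=(np.hypot(W[...,0]-.558,W[...,1]-.255)<.05)&(z>.112)&(z<.13)
s=W[m]; print(len(s),np.median(s[:,2]),cv2.minEnclosingCircle(s[:,:2].astype(np.float32)))
E
```

```text
time: 11.57
tcp_pos: [0.5583, 0.2556, 0.0892]
tool_rot: [0.946, 0.325, -0.0, -0.0]
contact_force: [0.3, 0.2, -0.4]
gripper_width: 1.0
gripper_force: 0.0
time: 12.15
tcp_pos: [0.5604, 0.2563, 0.2357]
tool_rot: [0.946, 0.325, 0.005, 0.0]
contact_force: [-0.3, -0.3, 0.6]
gripper_width: 0.996
gripper_force: 0.0
[ 0.12 -0.58 17.54] [-35.11  35.36   0.36] cm
1285 0.12173189820167898 ((0.5588719844818115, 0.2539001703262329), 0.018790801987051964)
```

View pics/w7.png

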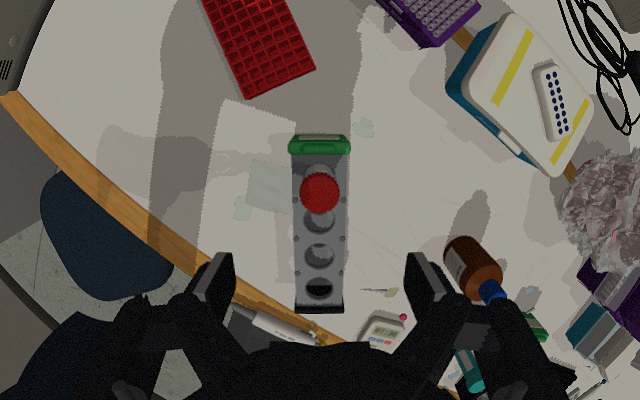

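Red is seated: it is the first well after the green plate at px (320,193), with its top at 0.1217 as before. Next, yellow.

```bash
python3 -m handwheel '[[[0,0,1,-1.5,1.5,0,0],[0,0,2,-3.7,3.7,0,0],[0,0,3,-6,6,0,0],[0,0,4,-8.5,8.5,0,0],[0,0,5,-11,11,0,0],[0,0,6,-13.3,13.3,0,0],[0,0,7.5,-15.5,15.5,0,0],[0,0,9,-17.5,17.7,0,0]]]' >/dev/null
python3 -m handwheel '[[[0,0,1,-2,2.8,0,0],[0,0,2.5,-4.2,5.8,0,0],[0,0,4,-6.4,8.8,0,0],[0,0,5.5,-8.6,11.8,0,0],[0,0,7,-10.7,14.8,0,0],[0,0,8,-12.6,17.4,0,0],[0,0,8.5,-14,19.4,0,0],[0,0,8.5,-14.6,20.2,0,0]]]' >/dev/null
python3 -m handwheel '[[[0,0,0,0,0,0,0],[0,0,0,0,0,0,0],[0,0,0,0,0,0,0],[0,0,0,0,0,0,0]]]'
python3 -c "
from h import *
go(.501,-.2385,.09,-69.6)"
```

```text
time: 13.87
tcp_pos: [0.4994, -0.2375, 0.2292]
tool_rot: [0.984, 0.178, -0.0, -0.0]
contact_force: [0.1, 0.1, 0.8]
gripper_width: 1.001
gripper_force: 0.0
[-0.03 -0.    0.15] [ 0.11  0.16 13.92] cm
```

```bash
python3 -m handwheel '[[[0,0,0.1,0.1,0.15,2.5,0],[0,0,0.1,0.1,0.15,5.5,0],[0,0,0.1,0.1,0.15,8.5,0],[0,0,0.1,0.1,0.15,11,0],[0,0,0.1,0.1,0.15,13,0],[0,0,0.1,0.1,0.15,13.9,0],[0,0,0.1,0.1,0.15,13.9,0],[0,0,0.1,0.1,0.15,13.9,0]]]'
python3 -m handwheel '[[[0,0,0,0,0,0,0.2],[0,0,0,0,0,0,0.4],[0,0,0,0,0,0,0.6],[0,0,0,0,0,0,0.8],[0,0,0,0,0,0,0.8],[0,0,0,0,0,0,0.8],[0,0,0,0,0,0,0.8],[0,0,0,0,0,0,0.8]]]'
python3 -m handwheel '[[[0,0,0,0,0,-0.8,0.8],[0,0,0,0,0,-2.5,0.8],[0,0,0,0,0,-5,0.8],[0,0,0,0,0,-8,0.8],[0,0,0,0,0,-11,0.8],[0,0,0,0,0,-14,0.8],[0,0,0,0,0,-15.6,0.8],[0,0,0,0,0,-16,0.8]]]'
python3 -c "
from h import *
go(.522,.2268,.25,-52.1)"
```

```text
time: 14.53
tcp_pos: [0.5011, -0.2396, 0.0909]
tool_rot: [0.984, 0.177, 0.0, 0.0]
contact_force: [-0.0, 0.4, 0.4]
gripper_width: 1.001
gripper_force: 0.0
time: 15.2
tcp_pos: [0.501, -0.2402, 0.0912]
tool_rot: [0.984, 0.176, 0.001, 0.0]
contact_force: [-0.5, 1.2, 5.6]
gripper_width: 0.392
gripper_force: 59.0
time: 15.87
tcp_pos: [0.5017, -0.2409, 0.2543]
tool_rot: [0.984, 0.177, 0.002, 0.002]
contact_force: [-0.2, -1.8, -0.1]
gripper_width: 0.392
gripper_force: 59.6
[  0.34  -0.18 -17.56] [ 18.16 -43.15   0.27] cm
```

```bash
python3 -m handwheel '[[[0,0,-0.5,0.6,-1.5,0,0.8],[0,0,-1.5,1.7,-4,0,0.8],[0,0,-2.5,3,-7,0,0.8],[0,0,-4,4.2,-10,0,0.8],[0,0,-5,5.5,-13,0,0.8],[0,0,-6.5,6.7,-16,0,0.8],[0,0,-8,8,-19,0,0.8],[0,0,-9,9.1,-21.6,0.1,0.8]]]' >/dev/null
python3 -m handwheel '[[[0,0,-1.5,2,-3.3,0,0.8],[0,0,-3,3.8,-6.2,0,0.8],[0,0,-4.5,5.6,-9.2,0,0.8],[0,0,-6,7.4,-12,0,0.8],[0,0,-7,9,-14.7,0,0.8],[0,0,-8,10.6,-17.2,0,0.8],[0,0,-8.5,11.8,-19,0,0.8],[0,0,-8.5,12.4,-19.9,0,0.8]]]' >/dev/null
python3 -m handwheel '[[[0,0,0,0,0,0,0.8],[0,0,0,0,0,0,0.8],[0,0,0,0,0,0,0.8],[0,0,0,0,0,0,0.8],[0,0,0,0,0,0,0.8]]]'
python3 -c "
from h import *
go(.522,.2268,.13,-52.1)"
```

```text
time: 17.62
tcp_pos: [0.5216, 0.227, 0.2494]
tool_rot: [0.946, 0.323, 0.0, 0.0]
contact_force: [-0.5, -0.0, -1.1]
gripper_width: 0.391
gripper_force: 59.7
[ 0.01  0.   -0.17] [ 0.02  0.04 11.94] cm
```

```bash
python3 -m handwheel '[[[0,0,-0.2,0,0,2,0.8],[0,0,-0.2,0,0,4.5,0.8],[0,0,-0.2,0,0,7,0.8],[0,0,-0.2,0,0,9,0.8],[0,0,-0.2,0,0,10.5,0.8],[0,0,-0.2,0,0,11.5,0.8],[0,0,-0.2,0,0,12,0.8],[0,0,-0.2,0,0,12,0.8]]]'
python3 -m handwheel '[[[0,0,0,0,0,1,0.8],[0,0,0,0,0,2,0.8],[0,0,0,0,0,2.8,0.8],[0,0,0,0,0,3.3,0.8],[0,0,0,0,0,3.5,0.8],[0,0,0,0,0,3.6,0.8],[0,0,0,0,0,3.6,0.8]]]'
python3 -c "
from h import *
go(.522,.2268,.0912,-52.1)"
```

```text
time: 18.28
tcp_pos: [0.5221, 0.227, 0.1288]
tool_rot: [0.946, 0.326, 0.0, 0.001]
contact_force: [2.9, -4.9, -4.2]
gripper_width: 0.39
gripper_force: 60.0
time: 18.87
tcp_pos: [0.5224, 0.2277, 0.0935]
tool_rot: [0.945, 0.326, 0.001, 0.001]
contact_force: [4.9, -5.6, 1.1]
gripper_width: 0.394
gripper_force: 60.7
[ 0.1  -0.08  0.13] [-0.08  0.04  0.23] cm
```

```bash
python3 -m handwheel '[[[0,0,0,0,0.05,0,0.8],[0,0,0,0,0.1,0.05,0.8],[0,0,0,0,0.1,0.1,0.8],[0,0,0,0,0.1,0.15,0.8],[0,0,0,0,0.1,0.2,0.8],[0,0,0,0,0.1,0.2,0.8],[0,0,0,0,0.1,0.2,0.8]]]'
python3 -m handwheel '[[[0,0,0,0,0,0.05,0.8],[0,0,0,0,0,0.1,0.8],[0,0,0,0,0,0.1,0.8]]]'
```

```text
time: 19.45
tcp_pos: [0.5226, 0.2275, 0.092]
tool_rot: [0.945, 0.326, 0.001, 0.0]
contact_force: [1.5, -4.2, 6.5]
gripper_width: 0.386
gripper_force: 60.9
time: 19.7
tcp_pos: [0.5228, 0.2275, 0.0915]
tool_rot: [0.945, 0.326, 0.001, 0.0]
contact_force: [1.5, -4.9, 9.2]
gripper_width: 0.392
gripper_force: 61.1
```

Seated at 0.0915 (picked at 0.0912), with 9 N upward. Release, then check.

```bash
python3 -m handwheel '[[[0,0,0,0,0,0,0.5],[0,0,0,0,0,0,0.2],[0,0,0,0,0,0,0],[0,0,0,0,0,0,0],[0,0,0,0,0,0,0],[0,0,0,0,0,0,0]]]'
python3 -m handwheel '[[[0,0,0,0,0,-1,0],[0,0,0,0,0,-3,0],[0,0,0,0,0,-6,0],[0,0,0,0,0,-9,0],[0,0,0,0,0,-12,0],[0,0,0,0,0,-14,0],[0,0,0,0,0,-14,0]]]'
cat >> h.py <<'E'
def caps(x,y,r=.12):
    p,W=cloud('wrist'); z=W[...,2]; m=((np.hypot(W[...,0]-x,W[...,1]-y)<r)&(z>.112)&(z<.14)).astype(np.uint8)
    n,l,st,cc=cv2.connectedComponentsWithStats(m)
    for i in range(1,n):
        if st[i][4]>200:
            s=W[l==i]; c,q=cv2.minEnclosingCircle(s[:,:2].astype(np.float32)); print('cap',cc[i].round(),'top',np.median(s[:,2]).round(4),np.round(c,4),round(q,4),np.median(p[l==i],0))
E
python3 - <<'E'
from h import *
a=go(.4578,-.255,.23,-69.6); caps(.54,.24)
E
```

```text
time: 20.2
tcp_pos: [0.5218, 0.2276, 0.09]
tool_rot: [0.945, 0.326, -0.0, -0.0]
contact_force: [-0.3, 0.8, -0.1]
gripper_width: 1.001
gripper_force: 0.0
time: 20.78
tcp_pos: [0.5241, 0.2282, 0.2363]
tool_rot: [0.945, 0.326, 0.005, 0.0]
contact_force: [1.5, 0.8, -0.7]
gripper_width: 1.0
gripper_force: 0.0
[ 0.12 -0.56 17.64] [-35.    33.97   0.43] cm
cap [319. 142.] top 0.1218 [0.5591 0.2536] 0.0186 [113.  22.  19.]
cap [322. 193.] top 0.1217 [0.5242 0.2235] 0.0187 [142. 117.  39.]
```

```bash
python3 -m handwheel '[[[0,0,1,-1.5,1.5,0,0],[0,0,2,-3.7,3.7,0,0],[0,0,3,-6,6,0,0],[0,0,4,-8.5,8.5,0,0],[0,0,5,-11,11,0,0],[0,0,6,-13.3,13,0,0],[0,0,7.5,-15.5,15,0,0],[0,0,9,-17.5,17,0,0]]]' >/dev/null
python3 -m handwheel '[[[0,0,1,-2,2.6,0,0],[0,0,2.5,-4.2,5.6,0,0],[0,0,4,-6.4,8.5,0,0],[0,0,5.5,-8.6,11.4,0,0],[0,0,7,-10.7,14.2,0,0],[0,0,8,-12.6,16.8,0,0],[0,0,8.5,-14,18.8,0,0],[0,0,8.5,-14.6,19.5,0,0]]]' >/dev/null
python3 -m handwheel '[[[0,0,0,0,0,0,0],[0,0,0,0,0,0,0],[0,0,0,0,0,0,0],[0,0,0,0,0,0,0],[0,0,0,0,0,0,0]]]'
python3 -c "
from h import *
go(.458,-.2555,.09,-69.6)"
```

```text
time: 22.58
tcp_pos: [0.4563, -0.2543, 0.2304]
tool_rot: [0.984, 0.179, 0.0, -0.0]
contact_force: [-0.2, -0.5, 0.3]
gripper_width: 1.001
gripper_force: 0.0
[-0.01 -0.01  0.24] [ 0.12  0.17 14.04] cm
```

```bash
python3 -m handwheel '[[[0,0,0.2,0.1,0.1,2.5,0],[0,0,0.2,0.1,0.1,5.5,0],[0,0,0.2,0.1,0.1,8.5,0],[0,0,0.2,0.1,0.1,11,0],[0,0,0.2,0.1,0.1,13,0],[0,0,0.2,0.1,0.1,14,0],[0,0,0.2,0.1,0.1,14,0],[0,0,0.2,0.1,0.1,14,0]]]'
python3 -m handwheel '[[[0,0,0,0,0,0,0.2],[0,0,0,0,0,0,0.4],[0,0,0,0,0,0,0.6],[0,0,0,0,0,0,0.8],[0,0,0,0,0,0,0.8],[0,0,0,0,0,0,0.8],[0,0,0,0,0,0,0.8],[0,0,0,0,0,0,0.8]]]'
python3 -m handwheel '[[[0,0,0,0,0,-0.8,0.8],[0,0,0,0,0,-2.5,0.8],[0,0,0,0,0,-5,0.8],[0,0,0,0,0,-8,0.8],[0,0,0,0,0,-11,0.8],[0,0,0,0,0,-14,0.8],[0,0,0,0,0,-15.6,0.8],[0,0,0,0,0,-16,0.8]]]'
python3 -c "
from h import *
go(.486,.1986,.25,-52.1)"
```

```text
time: 23.25
tcp_pos: [0.4577, -0.2559, 0.0907]
tool_rot: [0.984, 0.177, 0.0, 0.0]
contact_force: [-0.1, 0.2, 0.6]
gripper_width: 1.001
gripper_force: 0.0
time: 23.92
tcp_pos: [0.4577, -0.2563, 0.0913]
tool_rot: [0.984, 0.176, 0.001, 0.0]
contact_force: [-0.3, 0.8, 5.9]
gripper_width: 0.391
gripper_force: 59.0
time: 24.58
tcp_pos: [0.4583, -0.257, 0.2543]
tool_rot: [0.984, 0.177, 0.002, 0.003]
contact_force: [0.1, 0.0, -0.6]
gripper_width: 0.39
gripper_force: 59.6
[  0.36  -0.16 -17.56] [ 18.43 -41.76   0.26] cm
```

```bash
python3 -m handwheel '[[[0,0,-0.5,0.6,-1.5,0,0.8],[0,0,-1.5,1.7,-4,0,0.8],[0,0,-2.5,3,-6.8,0,0.8],[0,0,-4,4.2,-9.7,0,0.8],[0,0,-5,5.5,-12.5,0,0.8],[0,0,-6.5,6.7,-15.4,0,0.8],[0,0,-8,8,-18.2,0,0.8],[0,0,-9,9.2,-20.9,0.1,0.8]]]' >/dev/null
python3 -m handwheel '[[[0,0,-1.5,2,-3.2,0,0.8],[0,0,-3,3.8,-6,0,0.8],[0,0,-4.5,5.6,-8.8,0,0.8],[0,0,-6,7.4,-11.6,0,0.8],[0,0,-7,9,-14.2,0,0.8],[0,0,-8,10.6,-16.6,0,0.8],[0,0,-8.7,11.8,-18.4,0,0.8],[0,0,-8.7,12.4,-19.2,0,0.8]]]' >/dev/null
python3 -m handwheel '[[[0,0,0,0,0,0,0.8],[0,0,0,0,0,0,0.8],[0,0,0,0,0,0,0.8],[0,0,0,0,0,0,0.8],[0,0,0,0,0,0,0.8]]]'
python3 -c "
from h import *
go(.486,.1986,.13,-52.1)"
```

```text
time: 26.33
tcp_pos: [0.485, 0.1987, 0.2494]
tool_rot: [0.946, 0.325, 0.0, 0.0]
contact_force: [-0.1, -0.4, -1.2]
gripper_width: 0.391
gripper_force: 59.7
[0.01 0.   0.04] [ 0.07  0.07 11.94] cm
```

```bash
python3 -m handwheel '[[[0,0,0,0.05,0.05,2,0.8],[0,0,0,0.05,0.05,4.5,0.8],[0,0,0,0.05,0.05,7,0.8],[0,0,0,0.05,0.05,9,0.8],[0,0,0,0.05,0.05,10.5,0.8],[0,0,0,0.05,0.05,11.5,0.8],[0,0,0,0.05,0.05,12,0.8],[0,0,0,0.05,0.05,12,0.8]]]'
python3 -m handwheel '[[[0,0,0,0,0,1,0.8],[0,0,0,0,0,2,0.8],[0,0,0,0,0,2.8,0.8],[0,0,0,0,0,3.3,0.8],[0,0,0,0,0,3.5,0.8],[0,0,0,0,0,3.6,0.8],[0,0,0,0,0,3.6,0.8]]]'
python3 -c "
from h import *
go(.486,.1986,.0913,-52.1)"
```

```text
time: 27.0
tcp_pos: [0.4861, 0.1988, 0.1289]
tool_rot: [0.945, 0.326, -0.0, 0.001]
contact_force: [2.5, -4.1, -3.9]
gripper_width: 0.388
gripper_force: 60.0
time: 27.58
tcp_pos: [0.4862, 0.1994, 0.0932]
tool_rot: [0.945, 0.326, 0.001, 0.0]
contact_force: [3.7, -5.4, -0.3]
gripper_width: 0.388
gripper_force: 60.6
[ 0.07 -0.04  0.14] [-0.06  0.05  0.19] cm
```

Same gentle side load as yellow, so the same correction.

```bash
python3 -m handwheel '[[[0,0,0,0,0.05,0,0.8],[0,0,0,0,0.1,0.05,0.8],[0,0,0,0,0.1,0.1,0.8],[0,0,0,0,0.1,0.15,0.8],[0,0,0,0,0.1,0.2,0.8],[0,0,0,0,0.1,0.2,0.8],[0,0,0,0,0.1,0.2,0.8]]]'
python3 -m handwheel '[[[0,0,0,0,0,0.05,0.8],[0,0,0,0,0,0.05,0.8],[0,0,0,0,0,0.05,0.8]]]'
```

```text
time: 28.17
tcp_pos: [0.4865, 0.1991, 0.0918]
tool_rot: [0.945, 0.326, 0.001, 0.0]
contact_force: [0.5, -3.9, 6.7]
gripper_width: 0.387
gripper_force: 60.9
time: 28.42
tcp_pos: [0.4867, 0.1991, 0.0915]
tool_rot: [0.945, 0.326, 0.001, 0.0]
contact_force: [-0.4, -4.3, 7.5]
gripper_width: 0.391
gripper_force: 61.0
```

```bash
python3 -m handwheel '[[[0,0,0,0,0,0,0.5],[0,0,0,0,0,0,0.2],[0,0,0,0,0,0,0],[0,0,0,0,0,0,0],[0,0,0,0,0,0,0],[0,0,0,0,0,0,0]]]'
python3 -m handwheel '[[[0,0,0,0,0,-1,0],[0,0,0,0,0,-3,0],[0,0,0,0,0,-6,0],[0,0,0,0,0,-9,0],[0,0,0,0,0,-12,0],[0,0,0,0,0,-14,0],[0,0,0,0,0,-14,0]]]'
python3 - <<'E'
from h import *
a=go(.415,-.2718,.23,-69.6); caps(.52,.23)
E
```

```text
time: 28.92
tcp_pos: [0.4861, 0.1992, 0.0906]
tool_rot: [0.945, 0.326, -0.0, -0.0]
contact_force: [0.3, 0.3, 0.1]
gripper_width: 1.0
gripper_force: 0.0
time: 29.5
tcp_pos: [0.4883, 0.1996, 0.2364]
tool_rot: [0.945, 0.326, 0.005, 0.0]
contact_force: [-0.8, -0.2, 0.4]
gripper_width: 1.004
gripper_force: 0.0
[ 0.14 -0.53 17.64] [-34.83  32.61   0.46] cm
cap [319.  88.] top 0.1218 [0.5588 0.2536] 0.0184 [119.  25.  23.]
cap [322. 142.] top 0.1218 [0.5246 0.2235] 0.0184 [147. 122.  40.]
cap [322. 193.] top 0.1217 [0.4882 0.1947] 0.0185 [ 38.  81. 144.]
```

```bash
python3 -m handwheel '[[[0,0,1,-1.5,1.5,0,0],[0,0,2,-3.7,3.6,0,0],[0,0,3,-6,5.8,0,0],[0,0,4,-8.5,8,0,0],[0,0,5,-11,10.4,0,0],[0,0,6,-13.3,12.5,0,0],[0,0,7.5,-15.5,14.5,0,0],[0,0,9,-17.4,16.3,0,0]]]' >/dev/null
python3 -m handwheel '[[[0,0,1,-2,2.5,0,0],[0,0,2.5,-4.2,5.4,0,0],[0,0,4,-6.4,8.2,0,0],[0,0,5.5,-8.6,11,0,0],[0,0,7,-10.7,13.7,0,0],[0,0,8,-12.6,16.2,0,0],[0,0,8.7,-14,18,0,0],[0,0,8.7,-14.6,18.8,0,0]]]' >/dev/null
python3 -m handwheel '[[[0,0,0,0,0,0,0],[0,0,0,0,0,0,0],[0,0,0,0,0,0,0],[0,0,0,0,0,0,0],[0,0,0,0,0,0,0]]]'
python3 -c "
from h import *
go(.415,-.2718,.09,-69.6)"
```

```text
time: 31.3
tcp_pos: [0.4136, -0.2706, 0.2309]
tool_rot: [0.984, 0.177, 0.0, -0.0]
contact_force: [0.2, 0.1, 0.2]
gripper_width: 1.001
gripper_force: 0.0
[-0.01 -0.01  0.04] [ 0.09  0.16 14.09] cm
```

```bash
python3 -m handwheel '[[[0,0,0,0.1,0.1,2.5,0],[0,0,0,0.1,0.1,5.5,0],[0,0,0,0.1,0.1,8.5,0],[0,0,0,0.1,0.1,11,0],[0,0,0,0.1,0.1,13,0],[0,0,0,0.1,0.1,14,0],[0,0,0,0.1,0.1,14,0],[0,0,0,0.1,0.1,14,0]]]'
python3 -m handwheel '[[[0,0,0,0,0,0,0.2],[0,0,0,0,0,0,0.4],[0,0,0,0,0,0,0.6],[0,0,0,0,0,0,0.8],[0,0,0,0,0,0,0.8],[0,0,0,0,0,0,0.8],[0,0,0,0,0,0,0.8],[0,0,0,0,0,0,0.8]]]'
python3 -m handwheel '[[[0,0,0,0,0,-0.8,0.8],[0,0,0,0,0,-2.5,0.8],[0,0,0,0,0,-5,0.8],[0,0,0,0,0,-8,0.8],[0,0,0,0,0,-11,0.8],[0,0,0,0,0,-14,0.8],[0,0,0,0,0,-15.6,0.8],[0,0,0,0,0,-16,0.8]]]'
python3 -c "
from h import *
go(.4503,.170,.25,-52.1)"
```

```text
time: 31.97
tcp_pos: [0.4149, -0.2722, 0.0912]
tool_rot: [0.984, 0.177, 0.0, 0.0]
contact_force: [-0.2, -0.2, 0.6]
gripper_width: 0.999
gripper_force: 0.0
time: 32.63
tcp_pos: [0.4148, -0.2725, 0.0917]
tool_rot: [0.984, 0.177, 0.0, 0.0]
contact_force: [0.3, 1.9, 5.2]
gripper_width: 0.39
gripper_force: 58.9
time: 33.3
tcp_pos: [0.4155, -0.2733, 0.2547]
tool_rot: [0.984, 0.177, 0.002, 0.003]
contact_force: [0.5, -0.6, -0.7]
gripper_width: 0.391
gripper_force: 59.6
[  0.37  -0.13 -17.56] [ 18.67 -40.36   0.29] cm
```

```bash
python3 -m handwheel '[[[0,0,-0.5,0.6,-1.5,0,0.8],[0,0,-1.5,1.7,-3.9,0,0.8],[0,0,-2.5,3,-6.6,0,0.8],[0,0,-4,4.2,-9.4,0,0.8],[0,0,-5,5.5,-12.2,0,0.8],[0,0,-6.5,6.7,-15,0,0.8],[0,0,-8,8,-17.6,0,0.8],[0,0,-9,9.3,-20.2,0.1,0.8]]]' >/dev/null
python3 -m handwheel '[[[0,0,-1.5,2,-3.1,0,0.8],[0,0,-3,3.8,-5.8,0,0.8],[0,0,-4.5,5.6,-8.5,0,0.8],[0,0,-6,7.4,-11.1,0,0.8],[0,0,-7,9,-13.6,0,0.8],[0,0,-8,10.6,-15.9,0,0.8],[0,0,-8.7,11.8,-17.7,0,0.8],[0,0,-8.7,12.4,-18.4,0,0.8]]]' >/dev/null
python3 -m handwheel '[[[0,0,0,0,0,0,0.8],[0,0,0,0,0,0,0.8],[0,0,0,0,0,0,0.8],[0,0,0,0,0,0,0.8],[0,0,0,0,0,0,0.8]]]'
python3 -c "
from h import *
go(.4503,.170,.13,-52.1)"
```

```text
time: 35.05
tcp_pos: [0.4495, 0.1695, 0.2499]
tool_rot: [0.946, 0.325, 0.0, 0.0]
contact_force: [-0.4, 0.9, -0.5]
gripper_width: 0.391
gripper_force: 59.7
[ 0.01 -0.    0.04] [ 0.09  0.   11.99] cm
```

```bash
python3 -m handwheel '[[[0,0,0,0.05,0.1,2,0.8],[0,0,0,0.05,0.1,4.5,0.8],[0,0,0,0.05,0.1,7,0.8],[0,0,0,0.05,0.1,9,0.8],[0,0,0,0.05,0.1,10.5,0.8],[0,0,0,0.05,0.1,11.5,0.8],[0,0,0,0.05,0.1,12,0.8],[0,0,0,0.05,0.1,12,0.8]]]'
python3 -m handwheel '[[[0,0,0,0,0,1,0.8],[0,0,0,0,0,2,0.8],[0,0,0,0,0,2.8,0.8],[0,0,0,0,0,3.3,0.8],[0,0,0,0,0,3.5,0.8],[0,0,0,0,0,3.6,0.8],[0,0,0,0,0,3.6,0.8]]]'
python3 -c "
from h import *
go(.4503,.170,.0917,-52.1)"
```

```text
time: 35.72
tcp_pos: [0.4503, 0.1693, 0.1291]
tool_rot: [0.946, 0.325, -0.001, 0.0]
contact_force: [-0.2, -1.4, -0.7]
gripper_width: 0.392
gripper_force: 59.7
time: 36.3
tcp_pos: [0.4506, 0.17, 0.094]
tool_rot: [0.945, 0.326, 0.0, -0.0]
contact_force: [-0.7, -1.0, -1.3]
gripper_width: 0.39
gripper_force: 59.8
[ 0.   -0.01  0.14] [-0.02 -0.01  0.23] cm
```

```bash
python3 -m handwheel '[[[0,0,0,0,0,0.05,0.8],[0,0,0,0,0,0.1,0.8],[0,0,0,0,0,0.15,0.8],[0,0,0,0,0,0.2,0.8],[0,0,0,0,0,0.2,0.8],[0,0,0,0,0,0.2,0.8]]]'
python3 -m handwheel '[[[0,0,0,0,0,0.05,0.8],[0,0,0,0,0,0.1,0.8],[0,0,0,0,0,0.1,0.8]]]'
```

```text
time: 36.8
tcp_pos: [0.4509, 0.1699, 0.0921]
tool_rot: [0.945, 0.326, 0.0, 0.0]
contact_force: [0.3, -2.0, 3.5]
gripper_width: 0.387
gripper_force: 59.9
time: 37.05
tcp_pos: [0.4511, 0.17, 0.0917]
tool_rot: [0.945, 0.326, 0.001, 0.0]
contact_force: [-2.0, -2.8, 9.3]
gripper_width: 0.389
gripper_force: 60.9
```

```bash
python3 -m handwheel '[[[0,0,0,0,0,0,0.5],[0,0,0,0,0,0,0.2],[0,0,0,0,0,0,0],[0,0,0,0,0,0,0],[0,0,0,0,0,0,0],[0,0,0,0,0,0,0]]]'
python3 -m handwheel '[[[0,0,0,0,0,-1,0],[0,0,0,0,0,-3,0],[0,0,0,0,0,-6,0],[0,0,0,0,0,-9,0],[0,0,0,0,0,-12,0],[0,0,0,0,0,-14,0],[0,0,0,0,0,-14,0],[0,0,0,0,0,-14,0]]]'
python3 - <<'E'
from h import *
caps(.50,.21); p,d=grab('side'); cv2.imwrite('pics/s2.png',cv2.resize(p[100:320,190:460,::-1],(736,600)))
E
```

```text
time: 37.55
tcp_pos: [0.4504, 0.1701, 0.0906]
tool_rot: [0.945, 0.326, -0.0, -0.0]
contact_force: [-0.1, 0.2, -0.2]
gripper_width: 0.995
gripper_force: 0.0
time: 38.22
tcp_pos: [0.4509, 0.1701, 0.2316]
tool_rot: [0.945, 0.326, 0.001, 0.0]
contact_force: [0.0, -0.6, -0.8]
gripper_width: 0.999
gripper_force: 0.0
cap [319.  31.] top 0.1217 [0.5588 0.2539] 0.0186 [123.  28.  25.]
cap [322.  85.] top 0.1218 [0.5244 0.2232] 0.0184 [151. 127.  43.]
cap [323. 140.] top 0.1218 [0.4882 0.1947] 0.0185 [ 37.  81. 147.]
cap [322. 191.] top 0.1217 [0.4526 0.1667] 0.0187 [176. 181. 177.]
```

View pics/s2.png

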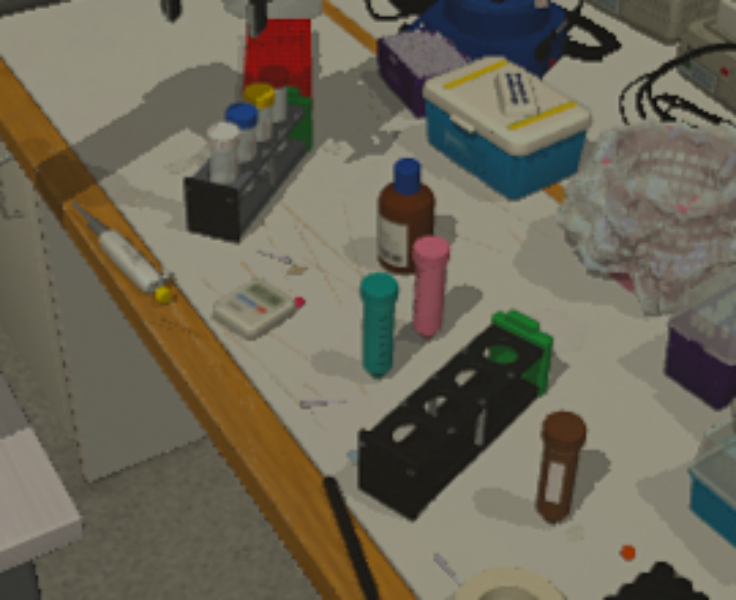

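All four tubes stand in the grey rack, red, yellow, blue, white from the green end. Every top is at 0.122, the bystanders have not moved, and the gripper is clear.

```bash
python3 -c "
from cell import robot
print(robot.finish_job())"
```

```text
the job is handed in; nothing more can be done
None
```

I moved the four tubes into the aluminium rack in their original order (red, yellow, blue, white from the green end), all fully seated, with the bottle and timer left where they were, and handed the job in at about 38 s.

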